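# Free the sagging bolt of the can pen and hold its gate ajar

### The arm

A 6-joint arm with a two-finger parallel gripper is mounted at the origin on the work surface. World frame = base frame: x ahead of the robot, y to its left, z up, the work surface at z = 0. Lengths are in m, angles in rad, forces in N, time in s.
With the tool pointing down it reaches from about 0.275 to 0.875 m from the base axis. Payload 12.5 kg.
Tool frame: the origin (TCP) lies at the very end of the fingers, on their centre line; the grasp point (between the pads) lies 19 mm behind it; x points along the fingers, y is the direction in which the jaws open and shut, and the axes are right-handed (so a half turn about x gives the same grasp; the last joint's range is limited). The gripper opens to 85 mm and grips with 20 to 120 N. Pads are 22 mm wide; open, the fingers measure 114 mm over their backs; the gripper's body (76 mm by 85 mm) begins 54 mm behind the grasp point. The pads swing forward as they close: fully open they stand 13 mm farther back than shut.
Start: joints at [1.229, 0.351, 1.652, -0, 1.139, -0.085], TCP at [0.14, 0.532, 0.231] pointing down, gripper open.
Joint ranges: [-2.75, 2.75], [-0.79, 2.1], [0.01, 2.65], [-1.57, 4.71], [0.07, 3.14], [-2.87, 2.87]. Speed limits (rad/s): [2.22, 2.22, 2.79, 3.14, 3.14, 3.14].

### API

Orientations are given as a 3x3 rotation matrix whose columns are the frame's x, y, z axes.
In Python, from bench import manip gives the robot as it stands. Calls block until the motion is done:
- manip.move_ptp(position, orientation): joint-space move of the TCP to a pose.
- manip.move_l(position, attitude=None, max_speed=0.15): straight line of the TCP; attitude=None keeps the orientation; max_speed is the mean speed in m/s.
- manip.move_j(angles): joint-space move.
- manip.set_gripper(opening, effort=None): opening from 0.0 (shut) to 1.0 (fully open); effort is the grip in N (None keeps the last); returns when the fingers have stopped.
- manip.dwell(seconds).
- manip.inverse_kinematics(position, orientation): joint angles nearest the present ones, or None.
- manip.grab_frame(name): name is "side" or "top" or "wrist"; returns (picture, depth): 384x512x3 uint8, red, green, blue; 384x512 float32, m along the optical axis (not along the pixel's ray), 0 where there is no reading.
- manip.get_calibration(name): a dict with "camera_matrix" (3x3 intrinsics, pixels), "k1" (the pictures are not rectified: a ray, as slopes to the right and down, at radius r is drawn at 1 + k1 r^2 times it, then the intrinsics apply), "R" (3x3) and "t" (3): a world point X has camera coordinates R X + t. Camera axes: x right, y down, z forward; pixel columns grow to the right and rows downward; lengths in m; the calibration is good to about 2 mm. A picture is of the moment at which its call begins: read the wrist's pose just before it. get_calibration takes no time and is no camera call; for the wrist camera it gives the pose at the moment of the call.
A pose or a line that the arm cannot do raises manip.Unreachable and nothing moves.
- manip.sign_off(): hands the job in, once; it reports no verdict.
Trained networks look in the newest picture that a camera, given by its name, has taken for a name from the list of things; names that differ only in an ending like _2 or _b are one class to them, and where a whole thing is asked for, a point or a joint stands for the part that bears it (a point fixed in the world has none). Each returns a list of dicts, best first, with "confidence" (0 to 1); they miss things now and then, are a little off and sometimes report something else, mostly with a low value. They report only what shows in the picture. A call takes as long as a camera call.
- manip.look_for(camera, name): "at" ([x, y, z] in m, in world coordinates, good to about 4 mm: the middle of the surface that is visible of it).
Readings, each from a call of its own:
- manip.current_time(): time.
- manip.current_qpos(): joint angles.
- manip.current_joint_vel(): joint speeds.
- manip.current_joint_torque(): joint torques, N m.
- manip.current_ee_pos(): TCP position.
- manip.current_tcp_rot(): TCP orientation.
- manip.current_force(): force on the tool from outside, world axes, zero at the start.
- manip.current_ft_torque(): the same for the moment, N m.
- manip.current_grip_width(): opening from 0.0 (shut) to 1.0 (fully open).
Only numpy, scipy, OpenCV 4.12 (cv2) and the standard library are available. Lean on these libraries where they do the work, as an engineer would, in place of code of your own. Each camera call takes 0.05 s, during which the arm holds its last target.

### The job

The barrel bolt on the gate of the can pen sags and its nose has dropped behind the bent-up lip of the keeper. Take it by the black ball knob, lift it so that the nose clears the lip and draw the bolt clear of the keeper without wrenching it against the keeper, then pull the gate open against its spring to about 15 cm at its free edge so that a tin can be lifted out, and finish holding it still there with the bolt drawn: the program ends while the gripper is still holding. Leave the tins, can, bottle, ink knife and brayer where they stand.

Things in the scene. Friction and masses are not known exactly. Their poses are not given: they have to be found in the camera images.
- pen: Open-topped steel can pen on the robot's right, 376 mm wide, 345 mm deep, 200 mm high, its gate facing the table's middle (robot's left). Origin at table height in the middle of the gate opening; x points into the pen (the gate opens to -x), y along the shut gate from the hinges (nearer the robot) to the lock post, z up.
- keeper: Steel strap staple on the front of the pen's lock post, 16 mm wide, its top 196 mm above the table; its lower strap is bent up into a 6 mm thick lip. The bolt's nose passes through it. Origin and axes are those of pen; the staple itself stands at about (-0.026, 0.169, 0.17) in that frame.
- lip (a point): Top edge of the keeper's bent-up lip, mid-length. It stands 7 mm higher than the underside of the sagging bolt, whose nose shoulder therefore meets it after a few mm if drawn without lifting. Axes as pen.
- bolt: Sliding bar of the barrel bolt on the outside of the gate's top rail: steel, 18 mm square, with a ball knob. Behind its 18 mm nose the underside is worn to a waist 23 mm long, 8 mm deep, into which the lip now reaches. Origin on the bar's axis 130 mm behind the knob's stem; y points along the bar to the nose, so it is drawn toward -y, z up.
- knob (a point): Centre of the black ball knob, 30 mm diameter, 70 mm above the bar's axis on a 12 mm round stem; about 230 mm above the table, some 30 mm above the keeper's top and 45 mm above the gate's top rail, so it can be pinched from above with any finger direction. Axes as bolt.
- bolt_draw (a joint): Slide of the bar in its guides, m, toward the hinges: 0 fully shot, 0.060 fully drawn. Starts near 0.010; without lifting it stops on the lip at about 0.016; the nose is out of the keeper from 0.042 on. Friction about 2 N; stays where it is left.
- bolt_sag (a joint): Tilt of the whole barrel bolt about its rear screw, 130 mm behind the knob (bolt fully shot), rad: 0 hanging nose-down by 0.05, 0.12 fully lifted (stop). Falls back by its weight (about 5 N at the knob). The nose clears the lip from about 0.045 on: knob raised 6 mm; the stop comes at 14 mm. Raising the knob straight up slides the bar a few mm farther in, which does no harm.
- gate_swing (a joint): Gate hinge, rad: 0 shut (stop), grows as the free edge swings out to the pen's -x side; up to 1.3. Spring hinges close it: about 0.5 N m when shut, 0.9 N m more per rad, so about 4 N at the drawn knob. 0.5 rad is 15 cm at the free edge.
- hinge_line (a point): Point on the gate's vertical hinge axis, 175 mm above the table; the axis is the centre of every arc of the gate. The drawn knob is about 225 mm from it. Axes turn with the gate: y points along the gate to its free edge, x into the pen.
- stile_top (a point): Top end of the gate's lock stile (20 mm square tube), 10 mm from the gate's free edge, 185 mm above the table, 293 mm from the hinge axis.
- safety_can: Solvent safety can standing in the pen, 124 mm diameter, 180 mm high; origin under its base.
- tin_a: Ink tin in the pen, 86 mm diameter, 75 mm high; origin under its base.
- tin_b: Second such ink tin in the pen.
- gum_bottle: White bottle in the pen, 72 mm diameter, 160 mm high; origin under its base.
- tin_c: Third such ink tin, on the bench in front of the lock post, outside the gate's sweep.
- ink_knife: Ink knife, 240 mm long, lying on the bench; origin under its middle.
- brayer: Hand roller on the glass slab, 150 mm wide, handle toward the robot; origin under its roller.
- gate: The gate with all it carries (bolt and knob too): tube frame and mesh, 300 mm wide, from 35 to 185 mm above the table; origin at table height on the hinge axis, axes as hinge_line.

How it is judged:
By the outcome, as a careful person would: the job done as asked, in the order asked, and still so for the second after the job is handed in, while the arm keeps its last pose, push and grip.
It also fails if it takes over 40 s, if anything falls off the work surface, if the arm or the gripper's body presses on something with over 40 N, if the wrist force passes 120 N, or if a joint passes its speed limit or range.

## Working session

There is one attempt and no reset: what is moved stays moved. The work goes in short steps, each a Python script; the robot and the scene stay as the last script left them, time stands still between calls to the robot, and variables do not carry over. Pictures are saved under pics/ and viewed, and the job is handed in when it is done.

```bash
mkdir -p pics; ls; cat > h.py <<'E'
import numpy as np, cv2
from bench import manip
def save(cam,name):
    p,d=manip.grab_frame(cam); cv2.imwrite('pics/'+name,p[:,:,::-1]); return p,d
E
python3 - <<'E'
from h import *
for c in ['side','top']:
    save(c,c+'0.png')
    for n in ['knob','keeper','stile_top','bolt','hinge_line','pen']:
        r=manip.look_for(c,n)
        print(c,n,[(np.round(q['at'],4).tolist(),round(q['confidence'],2)) for q in r[:3]])
print(manip.current_time(),manip.current_force(),manip.current_tcp_rot())
E
```

```text
pics
side knob [([0.5859, -0.108, 0.2069], 0.5)]
side keeper [([0.6318, -0.0937, 0.1951], 0.57)]
side stile_top [([0.4927, -0.1429, 0.1378], 0.89)]
side bolt [([0.5815, -0.1135, 0.2053], 0.69)]
side hinge_line [([0.4951, -0.142, 0.1362], 0.74)]
side pen [([0.5192, -0.3174, 0.0567], 0.94)]
top knob [([0.5805, -0.1007, 0.1701], 0.56)]
top keeper [([0.6384, -0.0952, 0.1978], 0.61)]
top stile_top [([0.4994, -0.1342, 0.1823], 0.98)]
top bolt [([0.583, -0.1007, 0.1642], 0.6)]
top hinge_line [([0.4981, -0.132, 0.1795], 0.96)]
top pen [([0.5084, -0.3111, 0.0162], 0.83)]
0.7 [0.04086745 0.38155756 0.46416919] [[-4.30309565e-06  2.54002285e-01  9.67203618e-01]
 [ 6.97042150e-05  9.67203616e-01 -2.54002284e-01]
 [-9.99999998e-01  6.63251728e-05 -2.18669996e-05]]
```

View pics/side0.png

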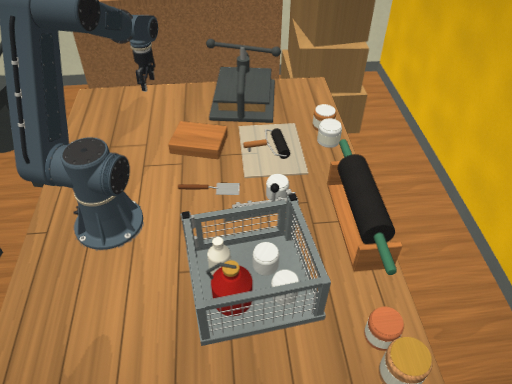

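View pics/top0.png

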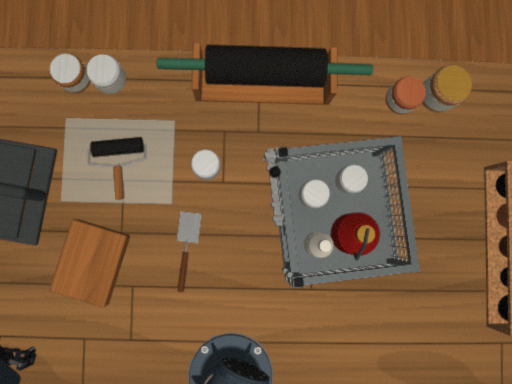

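The side view shows the pen, with its gate facing the brayer and the dark knob near (275,188). In the top view the knob is near (275,172), the hinge end near (290,275) and the keeper near (268,155). I'll zoom in and measure.

```bash
cat >> h.py <<'E'
def pix2world(cam,u,v,z=None,cal=None):
    """camera ray: returns centre, unit-depth direction in world"""
    c=cal or manip.get_calibration(cam); K=np.array(c['camera_matrix']);R=np.array(c['R']);t=np.array(c['t'])
    D=np.array([c['k1'],0,0,0,0.])
    # brief model: drawn = (1+k1 r^2) * ray -> OpenCV radial k1
    p=cv2.undistortPoints(np.array([[[u,v]]],float),K,D)[0,0]
    return -R.T@t, R.T@np.array([p[0],p[1],1.])
def at_depth(cam,u,v,d,cal=None):
    o,r=pix2world(cam,u,v,cal=cal); return o+d*r
def at_z(cam,u,v,z,cal=None):
    o,r=pix2world(cam,u,v,cal=cal); return o+(z-o[2])/r[2]*r
E
python3 - <<'E'
from h import *
D={}
for c,(u0,v0,u1,v1) in dict(side=(170,165,330,265),top=(255,130,335,290)).items():
    p,d=manip.grab_frame(c); D[c]=d; np.save(f'pics/{c}.npy',d);np.save(f'pics/{c}_rgb.npy',p)
    s=5 if c=='side' else 3.6
    cv2.imwrite(f'pics/{c}_z.png',cv2.resize(p[v0:v1,u0:u1,::-1],None,fx=s,fy=s,interpolation=cv2.INTER_CUBIC))
    cal=manip.get_calibration(c); print(c,cal['camera_matrix'][0][0],cal['k1'],(-np.array(cal['R']).T@cal['t']).round(3))
print(D['top'][164:182,266:286].round(3))
E
```

```text
side 430.9435987345924 -0.08380163064009356 [ 0.43  -1.067  1.189]
top 444.3003607130742 -0.05468310734455633 [ 0.441 -0.011  1.361]
[[1.378 1.202 1.203 1.202 1.203 1.199 1.203 1.206 1.2   1.202 1.198 1.19
  1.189 1.194 1.189 1.191 1.194 1.192 1.19  1.191]
 [1.373 1.201 1.204 1.198 1.207 1.203 1.202 1.202 1.208 1.202 1.198 1.193
  1.182 1.192 1.19  1.189 1.19  1.188 1.19  1.195]
 [1.214 1.202 1.201 1.197 1.202 1.201 1.139 1.136 1.137 1.141 1.139 1.19
  1.184 1.188 1.189 1.186 1.189 1.19  1.187 1.193]
 [1.216 1.201 1.207 1.2   1.201 1.136 1.13  1.13  1.133 1.133 1.128 1.135
  1.137 1.189 1.193 1.186 1.19  1.19  1.192 1.188]
 [1.224 1.202 1.204 1.204 1.137 1.135 1.133 1.134 1.134 1.131 1.129 1.133
  1.135 1.139 1.187 1.191 1.188 1.19  1.191 1.192]
 [1.228 1.213 1.209 1.142 1.13  1.134 1.134 1.132 1.127 1.131 1.126 1.132
  1.129 1.134 1.19  1.187 1.189 1.187 1.188 1.187]
 [1.376 1.224 1.374 1.138 1.136 1.129 1.131 1.129 1.128 1.128 1.125 1.126
  1.135 1.129 1.188 1.191 1.191 1.186 1.186 1.192]
 [1.376 1.372 1.371 1.138 1.134 1.133 1.132 1.13  1.126 1.128 1.129 1.128
  1.133 1.132 1.143 
[... 580 characters left out ...]
1.135 1.133 1.134 1.144
  1.193 1.191 1.187 1.186 1.183 1.187 1.187 1.188]
 [1.373 1.371 1.372 1.213 1.207 1.202 1.202 1.201 1.203 1.202 1.207 1.195
  1.195 1.194 1.185 1.19  1.187 1.184 1.187 1.184]
 [1.376 1.369 1.376 1.218 1.202 1.203 1.201 1.204 1.204 1.204 1.205 1.191
  1.199 1.189 1.187 1.187 1.185 1.188 1.191 1.184]
 [1.371 1.371 1.376 1.364 1.202 1.205 1.202 1.204 1.206 1.208 1.204 1.195
  1.196 1.189 1.189 1.184 1.187 1.184 1.187 1.187]
 [1.371 1.371 1.368 1.37  1.197 1.203 1.201 1.203 1.2   1.203 1.206 1.195
  1.196 1.188 1.188 1.187 1.187 1.192 1.187 1.184]
 [1.369 1.37  1.373 1.368 1.203 1.201 1.2   1.197 1.199 1.198 1.205 1.202
  1.196 1.19  0.    1.18  1.185 1.188 1.183 1.189]]
```

View pics/side_z.png

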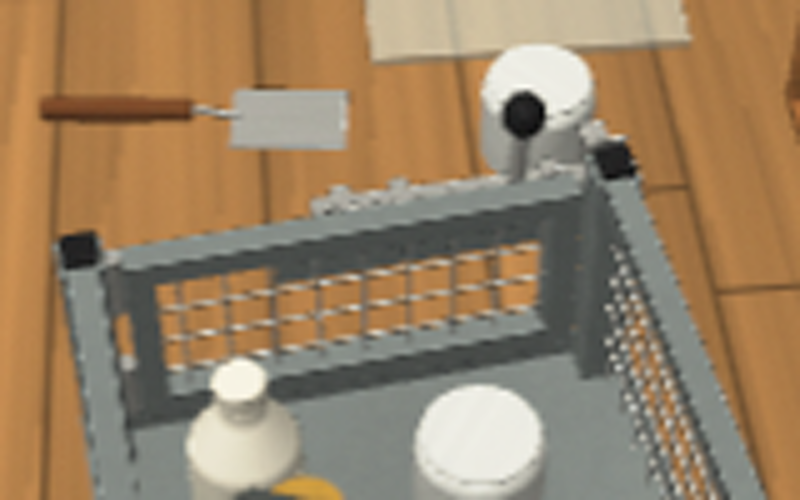

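View pics/top_z.png

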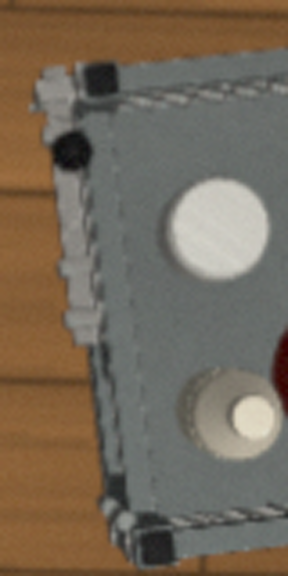

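```bash
python3 - <<'E'
from h import *
d=np.load('pics/top.npy');p=np.load('pics/top_rgb.npy').astype(int)
m=(d>1.1)&(d<1.15); m[:, :255]=0; m[:,300:]=0; m[:150]=0;m[190:]=0
v,u=np.nonzero(m); print('knob px',u.mean(),v.mean(),len(u),d[m].min())
k=at_z('top',u.mean(),v.mean(),0.230); print('knob top',k)
ds=np.load('pics/side.npy');ps=np.load('pics/side_rgb.npy').astype(int)
w=np.zeros(ds.shape,bool); w[178:198,265:290]=1
m=w&(ps.sum(2)<110); v,u=np.nonzero(m); print('side px',u.mean(),v.mean(),len(u),u.min(),u.max(),v.min(),v.max(),np.median(ds[m]))
print('knob side z=.23',at_z('side',u.mean(),v.mean(),0.23), at_depth('side',u.mean(),v.mean(),np.median(ds[m])+.012))
def cap(u0,v0,z=0.2):
    w=np.zeros(d.shape,bool); w[v0-8:v0+9,u0-8:u0+9]=1
    m=w&(p.sum(2)<110); v,u=np.nonzero(m); print('cap',u.mean(),v.mean(),len(u),np.median(d[m]));return at_z('top',u.mean(),v.mean(),z)
a=cap(283,152);b=cap(298,282);print(a,b,np.linalg.norm(a-b))
yv=(a-b)/np.linalg.norm(a-b);xv=np.array([yv[1],-yv[0],0]);mid=(a+b)/2
print('yv',yv,'knob in mid frame',(k-mid)@xv,(k-mid)@yv)
E
```

```text
knob px 274.22115384615387 171.08653846153845 104 1.1250328
knob top [ 0.58945055 -0.10192424  0.23      ]
side px 274.54545454545456 187.6818181818182 44 271 278 184 191 1.3560967
knob side z=.23 [ 0.58762605 -0.10372258  0.23      ] [ 0.5876689  -0.10346003  0.22973856]
cap 282.96 151.56 50 1.1687124
cap 297.93333333333334 280.6666666666667 30 1.1414065
[ 0.64611105 -0.1267422   0.2       ] [ 0.30859101 -0.17062009  0.2       ] 0.3403601754660004
yv [0.99165551 0.12891606 0.        ] knob in mid frame -0.03191531497655178 0.11719182133224627
```

```bash
python3 - <<'E'
from h import *
k=np.array([.5885,-.1027,.230])
def Rt(yaw,s=1):
    x=np.array([0,0,-1.]);y=s*np.array([np.cos(yaw),np.sin(yaw),0]);return np.column_stack([x,y,np.cross(x,y)])
for s in (1,-1):
  for yaw,pos in ((.129,k+[0,0,.12]),(.129,k+[0,0,-.019]),(.63,np.array([.46,.0,.22]))):
    q=manip.inverse_kinematics(pos,Rt(yaw,s)); print(s,yaw,None if q is None else np.round(q,2))
manip.move_l([.14,.532,.36])
manip.move_ptp(k+[0,0,.13],Rt(.129,1))
save('wrist','w1.png'); cal=manip.get_calibration('wrist')
for n in ['knob','keeper','stile_top','hinge_line']:
    print(n,[(np.round(q['at'],4).tolist(),round(q['confidence'],2)) for q in manip.look_for('wrist',n)[:2]])
print(manip.current_time(),manip.current_ee_pos(),manip.current_force())
E
```

```text
1 0.129 [-0.25  0.35  1.36  0.    1.43 -0.38]
1 0.129 [-0.25  0.46  1.55  0.    1.14 -0.38]
1 0.63 [-0.1   0.2   1.89 -0.    1.05 -0.73]
-1 0.129 [-0.25  0.35  1.36 -0.    1.43  2.76]
-1 0.129 [-0.25  0.46  1.55 -0.    1.14  2.76]
-1 0.63 [-0.1   0.2   1.89 -0.    1.05  2.41]
knob [([0.5866, -0.0972, 0.1714], 0.67)]
keeper [([0.6389, -0.0977, 0.2], 0.91)]
stile_top [([0.4879, -0.1341, 0.1737], 0.76), ([0.6381, -0.0964, 0.1967], 0.49)]
hinge_line [([0.4876, -0.1327, 0.1793], 0.8)]
4.8 [ 0.58853941 -0.10238363  0.36001194] [-0.65505013  0.15212487  0.40266046]
```

View pics/w1.png

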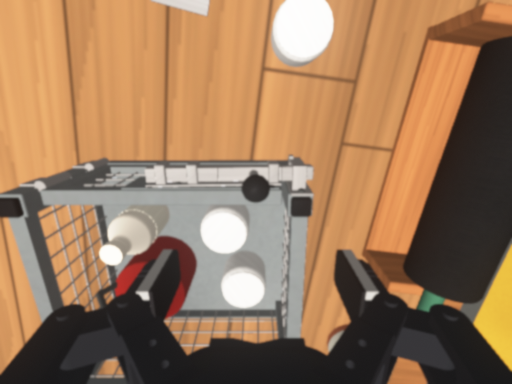

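The wrist picture shows the knob at (256,188) and the keeper at (300,175). The post caps are at (10,206) and (300,206), and the gate rail is level in the image, so the yaw is right. The tins stand clear.

```bash
python3 - <<'E'
from h import *
p,d=manip.grab_frame('wrist'); p=p.astype(int)
def dark(u0,v0,r):
    w=np.zeros(d.shape,bool); w[v0-r:v0+r+1,max(0,u0-r):u0+r+1]=1
    m=w&(p.sum(2)<120); v,u=np.nonzero(m); return u.mean(),v.mean(),len(u),(u.min(),u.max(),v.min(),v.max()),np.median(d[m])
a=dark(256,188,18);print(a);print('knob z', at_z('wrist',a[0],a[1],.23),at_depth('wrist',a[0],a[1],a[4]+.011))
for c in ((300,206),(10,206)):
    b=dark(*c,14);print(b,at_depth('wrist',b[0],b[1],b[4]))
# rail front-top edge points along bolt bar
for u,v in ((150,165),(190,165),(290,165),(100,163),(40,184),(98,170),(300,186),(60,192),(280,197),(100,197)):
    print(u,v,at_depth('wrist',u,v,d[v,u]).round(4))
cv2.imwrite('pics/w1z.png',cv2.resize(p[140:230,0:320,::-1].astype(np.uint8),None,fx=2.5,fy=2.5,interpolation=cv2.INTER_CUBIC))
E
```

```text
<stdin>:5: RuntimeWarning: Mean of empty slice.
  ret = ret.dtype.type(ret / rcount)
Traceback (most recent call last):
ValueError: zero-size array to reduction operation minimum which has no identity
```

```bash
python3 - <<'E'
from h import *
p,d=save('wrist','w2.png'); p=p.astype(int); print(p[188,256],p[206,300],manip.current_ee_pos())
np.save('pics/w2.npy',d);np.save('pics/w2c.npy',p)
cv2.imwrite('pics/w1z.png',cv2.resize(p[140:230,0:320,::-1].astype(np.uint8),None,fx=2.5,fy=2.5,interpolation=cv2.INTER_CUBIC))
E
```

```text
[61 58 57] [54 49 47] [ 0.58851949 -0.10254566  0.35999963]
```

View pics/w1z.png

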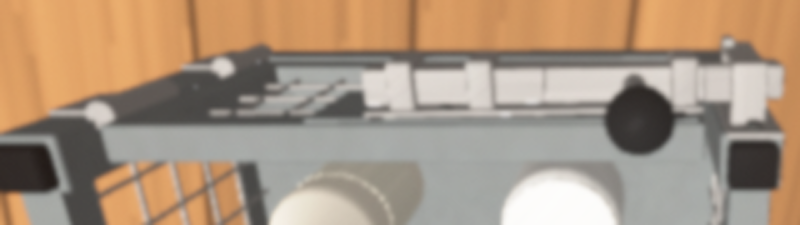

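```bash
python3 - <<'E'
from h import *
p=np.load('pics/w2c.npy');d=np.load('pics/w2.npy')
def dark(u0,v0,r):
    w=np.zeros(d.shape,bool); w[v0-r:v0+r+1,max(0,u0-r):u0+r+1]=1
    m=w&(p.sum(2)<200); v,u=np.nonzero(m); return u.mean(),v.mean(),len(u),(u.min(),u.max(),v.min(),v.max()),np.median(d[m])
a=dark(256,188,16);print(a);print('knob z', at_z('wrist',a[0],a[1],.23),at_depth('wrist',a[0],a[1],a[4]+.011))
for c in ((300,206),(10,206)):
    b=dark(*c,12);print(b,at_depth('wrist',b[0],b[1],b[4]))
for n,(u,v) in dict(hu=(39,185),hl=(89,167),keep=(299,170),bar1=(165,175),bar2=(225,175),g1=(60,197),railA=(60,196),railB=(230,196)).items():
    print(n,at_depth('wrist',u,v,np.median(d[v-1:v+2,u-1:u+2])).round(4))
E
```

```text
(np.float64(255.59168241965975), np.float64(187.50283553875235), 529, (np.int64(243), np.int64(270), np.int64(174), np.int64(200)), np.float32(0.27475935))
knob z [ 0.58755493 -0.10380253  0.23      ] [ 0.58752316 -0.10352424  0.23090595]
(np.float64(300.894578313253), np.float64(205.5120481927711), 332, (np.int64(292), np.int64(310), np.int64(197), np.int64(214)), np.float32(0.31432837)) [ 0.64301666 -0.12478589  0.21038628]
(np.float64(9.904761904761905), np.float64(206.8862433862434), 378, (np.int64(0), np.int64(22), np.int64(198), np.int64(216)), np.float32(0.31581286)) [ 0.3095796  -0.16964171  0.20938119]
hu [ 0.3202 -0.1515  0.1767]
hl [ 0.3207 -0.1526  0.0709]
keep [ 0.6358 -0.0864  0.1977]
bar1 [ 0.4761 -0.1182  0.1773]
bar2 [ 0.5492 -0.1106  0.1706]
g1 [ 0.3513 -0.1601  0.1864]
railA [ 0.3512 -0.159   0.186 ]
railB [ 0.5591 -0.132   0.1867]
```

```bash
cat >> h.py <<'E'
from scipy.spatial.transform import Rotation as Ro
YAW=.129; H=np.array([.321,-.153,0]); K0=np.array([.5876,-.1037,.230]); 
G0=Ro.from_euler('z',YAW-np.pi/2).as_matrix()   # gate frame: y along gate, x into the pen
k0=G0.T@(K0-H); PIV=k0+np.array([0,-.1234,-.064]); 
def Rt(yaw,s=1):
    x=np.array([0,0,-1.]);y=s*np.array([np.cos(yaw),np.sin(yaw),0]);return np.column_stack([x,y,np.cross(x,y)])
def pose(lift=0,draw=0,swing=0,tcp0=K0+[0,0,-.017]):
    """TCP pose after the bolt carries the tool: lift = rad above sag rest, draw = m beyond the start"""
    T=G0.T@(tcp0-H); Rg=G0.T@Rt(YAW)
    A=Ro.from_euler('x',lift).as_matrix()
    bar=Ro.from_euler('x',lift-.05).apply([0,1,0])
    q=PIV+A@(T-PIV)-draw*bar
    S=Ro.from_euler('z',swing).as_matrix()@G0
    return H+S@q, S@A@Rg
def stat(n=''):
    print(n,'t',round(manip.current_time(),2),'p',np.round(manip.current_ee_pos(),4),'F',np.round(manip.current_force(),1),'w',round(manip.current_grip_width(),3))
E
python3 - <<'E'
from h import *
for a in ((0,0,0),(.08,0,0),(.08,.047,0),(.06,.047,.5)):
    p,R=pose(*a); q=manip.inverse_kinematics(p,R); print(a,p.round(4),None if q is None else np.round(q,2))
manip.set_gripper(.62,40)
p,R=pose(); manip.move_l(p+[0,0,.06],R); stat()
manip.move_l(p,max_speed=.06); stat('down')
save('wrist','w3.png')
E
```

```text
(0, 0, 0) [ 0.5876 -0.1037  0.213 ] [-0.25  0.45  1.55 -0.    1.14 -0.38]
(0.08, 0, 0) [ 0.5835 -0.1042  0.2227] [-0.27  0.4   1.6   0.04  1.06 -0.41]
(0.08, 0.047, 0) [ 0.5369 -0.1103  0.2213] [-0.3   0.32  1.72  0.04  1.03 -0.45]
(0.06, 0.047, 0.5) [ 0.4909 -0.0114  0.2198] [-0.14  0.23  1.84  0.05  1.02 -0.79]
 t 6.06 p [ 0.588  -0.1038  0.2739] F [-0.3  0.3 -0.6] w 0.615
down t 7.21 p [ 0.5878 -0.1037  0.2134] F [ 0.9 -1.  -0. ] w 0.621
```

View pics/w3.png

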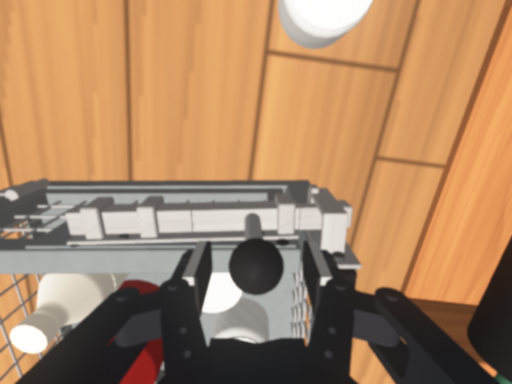

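The knob (256,266) sits centred between the fingers (pads at about 210 and 305). I'll close and lift.

```bash
python3 - <<'E'
from h import *
stat(); manip.set_gripper(0.0,45); stat('closed')
for l in (.03,.06,.08):
    p,R=pose(l); manip.move_l(p,R,max_speed=.03); stat(f'lift {l}')
save('wrist','w4.png'); save('side','s4.png')
E
```

```text
t 7.26 p [ 0.5878 -0.1037  0.2134] F [-0.1  0.2  0.3] w 0.625
closed t 7.61 p [ 0.5878 -0.1038  0.2135] F [-0.5  0.3  4.4] w 0.322
lift 0.03 t 7.89 p [ 0.586  -0.1039  0.2167] F [ 1.1  0.3 -1.1] w 0.321
lift 0.06 t 8.18 p [ 0.5844 -0.1041  0.2202] F [ 0.3  0.5 -0.8] w 0.322
lift 0.08 t 8.43 p [ 0.5833 -0.1043  0.2226] F [-0.3 -0.3 -3.1] w 0.322
```

View pics/w4.png

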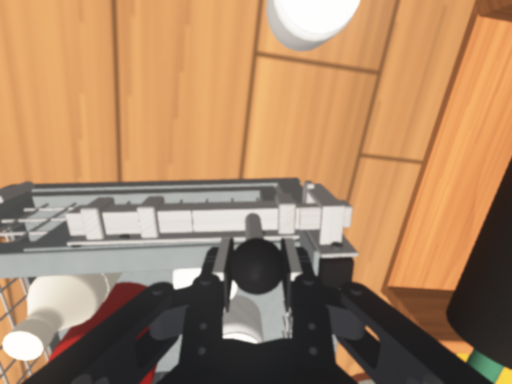

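```bash
python3 - <<'E'
from h import *
a=cv2.imread('pics/s4.png')[150:230,210:330]; cv2.imwrite('pics/s4z.png',cv2.resize(a,None,fx=6,fy=6,interpolation=cv2.INTER_CUBIC))
b=cv2.imread('pics/w4.png')[170:310,180:370]; cv2.imwrite('pics/w4z.png',cv2.resize(b,None,fx=4,fy=4,interpolation=cv2.INTER_CUBIC))
E
```

```text
(no output)
```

View pics/s4z.png

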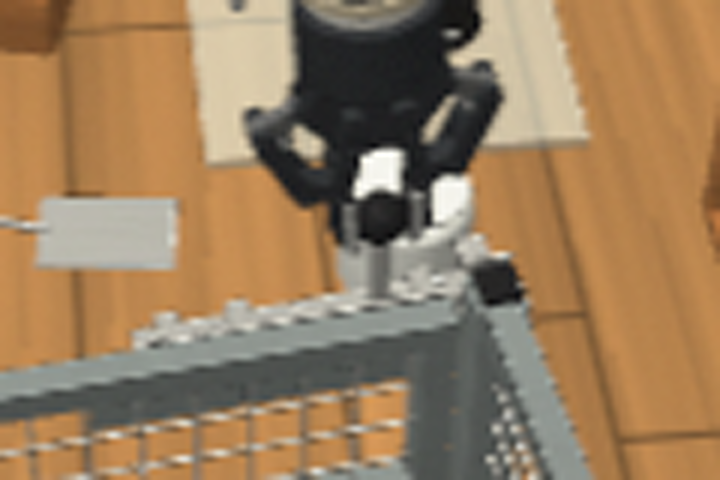

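View pics/w4z.png

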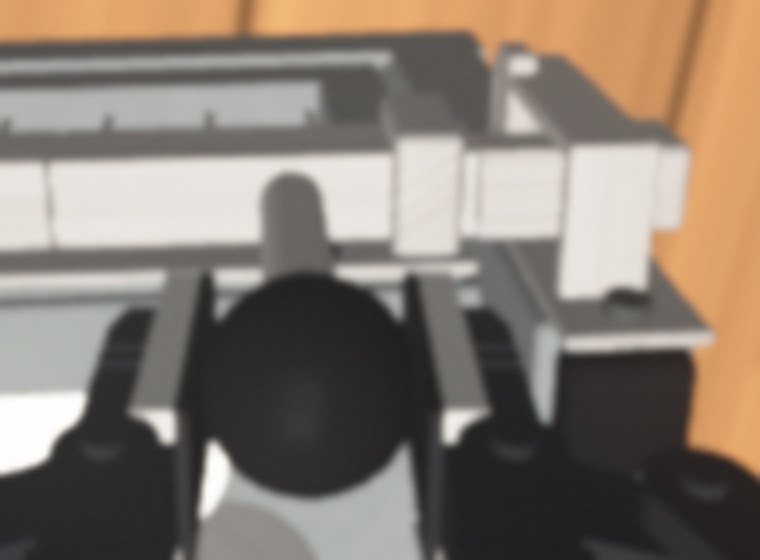

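The knob rose with the gripper: about 2 px in the side view, to (273.7,185.8), which matches 9 mm. The pads straddle the ball. Now I'll draw the bolt in steps, watching the force.

```bash
python3 - <<'E'
from h import *
for dr in (.004,.008,.016,.026,.036,.042,.045):
    p,R=pose(.08,dr); manip.move_l(p,R,max_speed=.04); stat(f'draw {dr}')
    if np.linalg.norm(manip.current_force())>15: print('STOP');break
save('wrist','w5.png'); save('side','s5.png');save('top','t5.png')
b=cv2.imread('pics/w5.png')[130:350,100:420]; cv2.imwrite('pics/w5z.png',cv2.resize(b,None,fx=2.5,fy=2.5,interpolation=cv2.INTER_CUBIC))
E
```

```text
draw 0.004 t 8.78 p [ 0.5792 -0.1048  0.2225] F [ 0.4 -0.8 -1.7] w 0.323
draw 0.008 t 9.03 p [ 0.5752 -0.1053  0.2224] F [-1.7 -1.3 -2.4] w 0.319
draw 0.016 t 9.38 p [ 0.567  -0.1063  0.2221] F [-2.2 -0.1 -1.9] w 0.322
draw 0.026 t 9.78 p [ 0.5572 -0.1076  0.2218] F [-0.9 -0.3 -1.1] w 0.32
draw 0.036 t 10.18 p [ 0.5473 -0.1089  0.2215] F [-1.3 -0.3 -1.2] w 0.324
draw 0.042 t 10.47 p [ 0.5415 -0.1097  0.2214] F [-1.5 -1.6 -1.4] w 0.322
draw 0.045 t 10.72 p [ 0.5388 -0.1101  0.2214] F [ 0.3 -1.4  0.3] w 0.322
```

View pics/w5z.png

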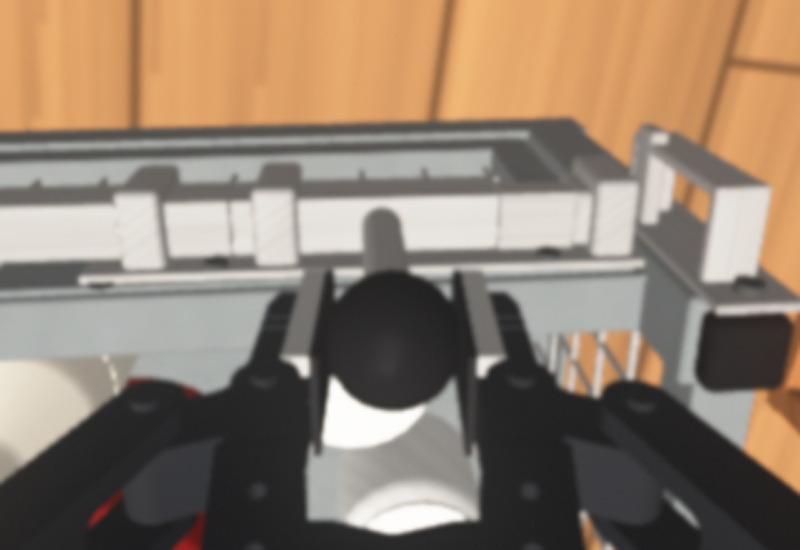

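The nose is fully out and the keeper at the right is empty. Now I'll swing the gate open along its arc.

```bash
python3 - <<'E'
from h import *
for i in range(1,9):
    sw=.5*i/8
    p,R=pose(.08,.045,sw); manip.move_l(p,R,max_speed=.05); stat(f'sw {sw:.3f}')
    if np.linalg.norm(manip.current_force())>25: print('STOP');break
save('wrist','w6.png'); save('side','s6.png');save('top','t6.png')
b=cv2.imread('pics/t6.png')[110:310,190:430]; cv2.imwrite('pics/t6z.png',cv2.resize(b,None,fx=3,fy=3,interpolation=cv2.INTER_CUBIC))
E
```

```text
sw 0.062 t 11.3 p [ 0.5357 -0.0962  0.2213] F [-0.4 -2.3 -1.1] w 0.323
sw 0.125 t 11.72 p [ 0.5318 -0.0831  0.2214] F [-0.2 -2.4 -2. ] w 0.325
sw 0.188 t 12.15 p [ 0.527  -0.0701  0.2213] F [ 0.1 -2.9 -0.7] w 0.318
sw 0.250 t 12.57 p [ 0.5215 -0.0575  0.2214] F [ 0.3 -2.7 -1.9] w 0.318
sw 0.312 t 13.0 p [ 0.5152 -0.0451  0.2214] F [ 1.5 -3.3 -1. ] w 0.323
sw 0.375 t 13.43 p [ 0.5081 -0.0333  0.2214] F [ 1.1 -3.1 -0.7] w 0.322
sw 0.438 t 13.85 p [ 0.5003 -0.0218  0.2214] F [ 1.8 -3.8 -0.9] w 0.323
sw 0.500 t 14.28 p [ 0.4918 -0.0109  0.2214] F [ 1.9 -2.6 -1. ] w 0.323
```

View pics/t6z.png

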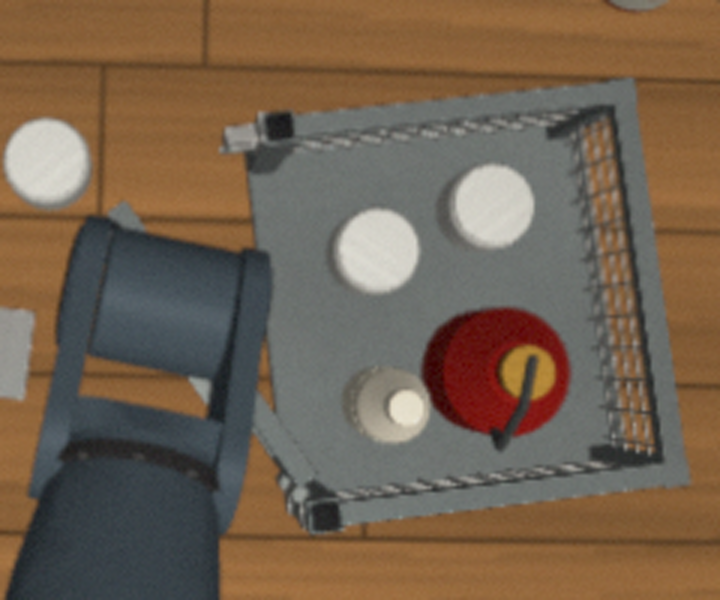

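View pics/w6.png

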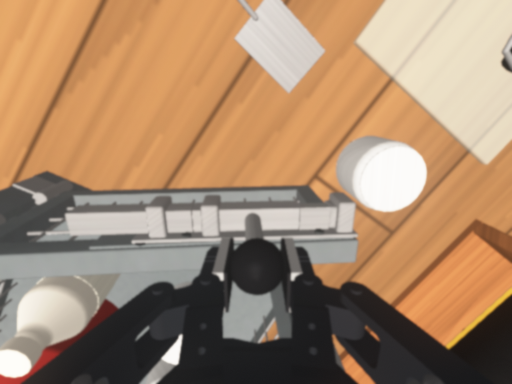

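View pics/s6.png

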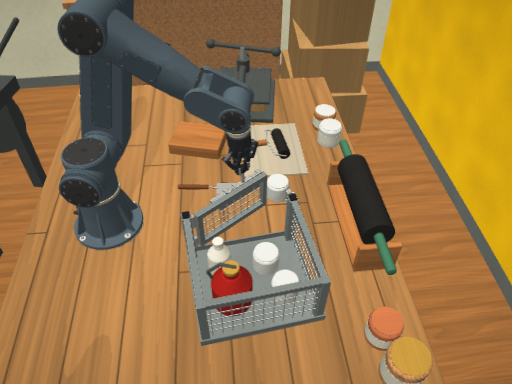

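The gate is open: its free end is at about (231,181) in the top picture, tin_c is clear, and the knob is still held at (256,265) in the wrist view. I'll measure the opening.

```bash
python3 - <<'E'
from h import *
p,d=save('wrist','w7.png')
P=np.array([at_z('wrist',u,v,.185) for u,v in ((30,262),(100,262),(200,258),(345,256))])
Q=np.array([at_depth('wrist',u,v,np.median(d[v-2:v+3,u-2:u+3])) for u,v in ((60,262),(100,262),(180,258),(335,254))])
print(Q.round(4)); e=Q[3]-Q[1]; print('swing',np.arctan2(e[1],e[0])-YAW)
f=at_z('wrist',356,252,.185); f2=at_z('top',230.7,180.7,.185); print('free edge',f,f2)
for x in (f,f2):
    r=(x-H)[:2]; print(np.linalg.norm(r), np.arctan2(r[1],r[0])-YAW)
for c in ('wrist','side','top'):
    print(c,[(np.round(q['at'],4).tolist(),round(q['confidence'],2)) for q in manip.look_for(c,'stile_top')[:2]])
    for n in ('tin_c','ink_knife','brayer'): print(n,[(np.round(q['at'],3).tolist(),round(q['confidence'],2)) for q in manip.look_for(c,n)[:4]])
stat()
E
```

```text
[[ 0.3948 -0.1107  0.1866]
 [ 0.4174 -0.0961  0.1866]
 [ 0.4629 -0.0628  0.1864]
 [ 0.5594  0.0043  0.1864]]
swing 0.48636302264204434
free edge [0.57330326 0.01456534 0.185     ] [0.56682867 0.01005485 0.185     ]
0.30287799355885914 0.45725311929432266
0.2949891851741583 0.4566588803282764
wrist [([0.455, -0.0519, 0.1723], 0.78), ([0.6429, -0.0785, 0.1822], 0.16)]
tin_c [([0.613, 0.09, 0.077], 0.68), ([0.561, -0.328, 0.053], 0.65), ([0.543, -0.256, 0.075], 0.53)]
ink_knife [([0.44, 0.136, -0.0], 0.81)]
brayer [([0.653, 0.269, 0.051], 0.84)]
side [([0.4537, -0.068, 0.1401], 0.61)]
tin_c [([0.546, -0.256, 0.078], 0.89), ([0.624, 0.062, 0.066], 0.65)]
ink_knife [([0.364, 0.146, 0.011], 0.69), ([0.454, -0.069, 0.139], 0.33)]
brayer [([0.668, 0.339, 0.057], 0.94), ([0.506, -0.315, 0.056], 0.52)]
top [([0.5459, -0.2362, 0.077], 0.72), ([0.3738, -0.1283, 0.1812], 0.57)]
tin_c [([0.593, -0.346, 0.079], 0.85), ([0.624, 0.083, 0.074], 0.77), ([0.547, -0.239, 0.075], 0.72)]
ink_knife [([0.422, 0.147, 0.003], 0.75)]
brayer [([0.66, 0.339, 0.058], 0.88)]
 t 15.07 p [ 0.4917 -0.0108  0.2214] F [ 3.8 -2.2  0.3] w 0.321
```

The gate measures 0.487 rad (about 14.7 cm), with a steady spring load of about 4 N. I'll add a small trim, check that it holds, and hand in.

```bash
python3 - <<'E'
from h import *
p,R=pose(.08,.045,.512); manip.move_l(p,R,max_speed=.03); manip.dwell(1.0); stat()
pic,d=save('wrist','w8.png')
Q=np.array([at_depth('wrist',u,v,np.median(d[v-2:v+3,u-2:u+3])) for u,v in ((100,262),(335,254))])
e=Q[1]-Q[0]; print('swing',np.arctan2(e[1],e[0])-YAW, np.abs(manip.current_joint_vel()).max())
manip.sign_off()
E
```

```text
t 16.32 p [ 0.4899 -0.0088  0.2214] F [ 3.  -2.4  1.3] w 0.319
swing 0.5013678276233744 0.002001782656038764
the job is handed in; nothing more can be done
```

View pics/w8.png

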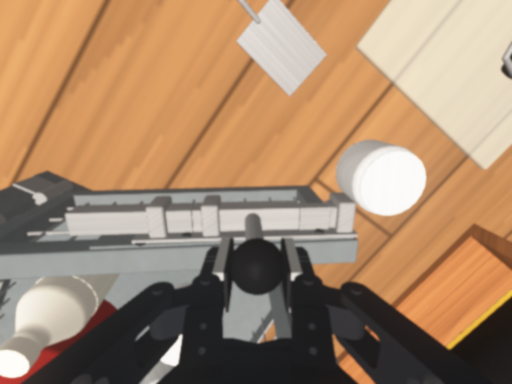

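The gate is open and the gripper is still holding the knob, with the bolt drawn. I handed the job in at 16.3 s.

- **Bolt:** I lifted it about 0.08 rad by the ball knob and drew it about 45 mm, with the force readings staying below about 5 N. The wrist picture showed the keeper empty before I swung the gate.
- **Gate:** The last check, along the gate's rail, measured 0.501 rad, which is about 15 cm at the free edge. The arm was still and carried a load of about 4 N, as expected from the spring.
- **Other objects:** The tins, can, bottle, ink knife and brayer look untouched in the pictures.

**Checks that disagreed:**
- **Free-edge reading:** Before a last small trim, the free-edge corner gave 0.457 rad against 0.486 rad along the rail. I trusted the rail, because that corner lies behind the hinge axis.
- **Networks:** They placed `stile_top` and `knob` poorly, so I took the knob and gate positions from the pictures and depth instead.
- **Grip width:** It read 27 mm on the 30 mm ball, but stayed steady throughout.

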